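Isolate the drive, find the spindle flat and hold the stop collar on it

TASK

Switch the rotary isolator off first, a quarter turn clockwise seen from above until its handle clicks home, before you touch the spindle of the shoe-finishing drive. Then grip the bare spindle end above the collar and turn it until its set-screw flat faces the same way as the set screw on the collar's side, with a finger on the flat. Then let go of it, grip the loose collar, lift it until its top is flush with the top of the spindle so the set screw sits over the flat, and finish while still holding it there; do not push aside the tin and the spare collar that lie on the table between the machines.

Things in the scene. Friction and masses are not known exactly. Their poses are not given: they have to be found in the camera images.
- isolator_handle (a joint): Isolator handle angle in rad about the vertical: 1.57 = on (where it starts, nose towards the isolator's front), 0 = off (nose towards the isolator's left). To switch off it turns clockwise seen from above, a quarter turn. A spring over centre snaps it into whichever end is nearer; peak resistance about 0.1 N m. End stops at 0 and 1.57.
- handle_grip (a point): Centre of turning of the isolator's black bar handle, half-way up the bar, 75 mm above the table. Bar 60 mm long, 14 mm thick, 26 mm tall (62 to 88 mm above the table) with a pointed nose at one end, 43 mm from the centre of turning; the other end is 24 mm from it. The point's +y axis points to the nose and its x axis goes across the 14 mm thickness; it turns with the handle. The handle stands on a fixed grey box 110 x 110 mm, 50 mm tall.
- isolator: The fixed grey isolator box, 110 x 110 x 50 mm, origin at the centre of its underside; its front is its -x, its left is +y as seen from the robot. It starts turned by up to 0.3 rad and it may stand to the left or the right of the drive head.
- drive_head: Fixed dark-blue gearbox, 150 x 140 mm and 75 mm tall on a 190 x 170 mm foot plate, with a motor lying on its +x side (up to 133 mm tall, reaching 235 mm from the spindle axis). Origin on the table under the spindle axis. Its front, -x, faces roughly to the robot. A bearing boss 42 mm across rises from its top (75 mm) to 100 mm above the table; the collar rests on the boss.
- spindle_top (a point): Centre of the spindle's top end, on the vertical spindle axis, 152 mm above the table. Steel spindle 22 mm in diameter; its top 28 mm has a set-screw flat that leaves a D section 17 mm across from the flat to the round back. The bare part above the resting collar is 32 mm high (120 to 152 mm above the table). It turns with the spindle: its -x axis is the way the flat faces.
- spindle (a joint): Spindle angle in rad, positive counter-clockwise seen from above: 0 = the flat faces the front of the drive head, the same way as the collar's set screw. Starts between +0.5 and +1.8. Stiff: turns with about 0.06 N m and stays where it is left; free to turn either way.
- spindle_end: The bare D-shaped top of the spindle (with its flat); origin at the centre of its top end, axes as spindle_top.
- spindle_flat: The set-screw flat: a plane vertical face 18 mm wide and 28 mm tall, 6 mm from the spindle axis, running down from the top end. Origin at the middle of the face (138 mm above the table); it faces along its own -x.
- collar (a joint): Height in m by which the loose collar is lifted: 0 = resting on the boss, 0.032 = its top flush with the spindle's top, 0.045 = upper stop. It cannot turn (two dowels below it slide in the boss) and falls back when let go.
- collar_mid (a point): Centre of the collar, half-way up, on the spindle axis; 110 mm above the table at rest. Its -x axis points to the set screw.
- collar_ring: The dark steel stop collar round the spindle: 46 mm outside diameter, 20 mm tall, 0.2 to 0.4 kg, with a bright set screw in a boss 12 mm across sticking out 8 mm at its front (-x of the drive head). Its two free sides, to grip, are at +y and -y of the drive head; 25 mm of free height below it beside the boss. Origin at its centre.
- wax_tin: Bystander: low steel tin, 60 mm across, 45 mm tall, between the drive head and the isolator; origin under its centre.
- spare_collar: Bystander: spare loose collar lying on the table, 40 mm across, 16 mm tall; origin under its centre.

How it is judged:
By the outcome, as a careful person would: the job done as asked, in the order asked, and still so for the second after the job is handed in, while the arm keeps its last pose, push and grip.
It also fails if it takes over 67 s, if anything falls off the work surface, if the arm or the gripper's body presses on something with over 40 N, if the wrist force passes 120 N, or if a joint passes its speed limit or range.

ROBOT

A 7-joint arm with a two-finger parallel gripper is mounted at the origin on the work surface. World frame = base frame: x ahead of the robot, y to its left, z up, the work surface at z = 0. Lengths are in m, angles in rad, forces in N, time in s.
With the tool pointing down it reaches from about 0.4 to 0.85 m from the base axis. Payload 4.5 kg.
Tool frame: the origin (TCP) lies on the centre line of the jaws, within the pads' length; the fingertips stand 8 mm ahead of it and the grasp point (between the pads) lies 11 mm behind it; z points along the fingers, x is the direction in which the jaws open and shut, and the axes are right-handed (so a half turn about z gives the same grasp; the last joint's range is limited). The gripper opens to 88 mm and grips with 3 to 60 N. Pads are 18 mm wide; open, the fingers measure 123 mm over their backs; the gripper's body (75 mm by 187 mm) begins 45 mm behind the grasp point.
Start: joints at [-1.267, 0.689, -0.195, 1.565, 0.157, 0.902, -0.215], TCP at [0.167, 0.602, 0.247] pointing down, gripper open.
Joint ranges: [-3.01, 3.01], [-0.46, 2.08], [-1.47, 1.51], [0.13, 2.56], [-1, 4.14], [0.04, 2.09], [-2.66, 2.66]. Speed limits (rad/s): [2.57, 2.57, 3.14, 3.14, 3.14, 3.14, 3.14].

INTERFACE

Orientations are given as a unit quaternion [x, y, z, w].
In Python, from plant import get_state, snapshot, finish_job, boxes_of, pinpoint gives the robot as it stands.
- The arm moves only by the shell command python3 -m creep 'ROWS' [FORCE]. ROWS is JSON, a list of rows, each an object with "hand": the finger opening in m, from 0 to 0.0881; "slide": the shift along the tool's x, y, z in m, a list of three; "turn": the turn about the tool's z in degrees. A call has 1 to 5 rows; each row shifts and turns the commanded pose from where the row before left it, along the tool's axes as they then stand; what a row does not reach is not made up. A row lasts 1/8 s, in which the tool goes at most 62.5 mm and 10.7 degrees, less where a joint would pass 70% of its speed; a pose out of reach is approached as far as the arm can. A call is refused whole if a number of a shift passes 0.0625 or a number of a turn 10.7, either way. A call with a gripper value outside its range is refused whole. The fingers move at their own pace and stop on an object; FORCE is the grip in N (left out, the last holds). Time passes only in rows, so rows that do not move let the fingers close. It gives the time, the measured TCP pose, the force and the opening at its end, in the units of the state.
- get_state(): the state, without advancing time (a new reading comes with each control period).
- snapshot(name): name is "side" or "top"; returns a dict with "frame" (480x640x3 uint8, red, green, blue), "depth" (480x640 float32, m along the optical axis (not along the pixel's ray), 0 where there is no reading), "mtx" (3x3 intrinsics, pixels), "camera_from_world" (4x4, takes a point from world to camera coordinates). Camera axes: x right, y down, z forward; pixel columns grow to the right and rows downward; lengths in m; the calibration is good to about 2 mm. A picture is of the moment at which its call begins.
- finish_job(): hands the job in, once; it reports no verdict.
Trained networks look in a picture, given as the dict that the camera call returned (one of the last four; its "shot" number tells which), for a name from the list of things; names that differ only in an ending like _2 or _b are one class to them, and where a whole thing is asked for, a point or a joint stands for the part that bears it (a point fixed in the world has none). Each returns a list of dicts, best first, with "conf" (0 to 1); they miss things now and then, are a little off and sometimes report something else, mostly with a low value. They report only what shows in the picture. A call takes as long as a camera call.
- boxes_of(target, picture): "uv" ([column, row] in pixels, amid what is visible of it).
- pinpoint(target, picture): "uv" ([column, row] in pixels: a listed point, or the origin of a listed thing).
The state is a dict: "clock": time; "q": joint angles; "qd": joint speeds; "joint_torque": joint torques, N m; "tool_pos": TCP position; "eef_rot": TCP orientation; "contact_force": force on the tool from outside, world axes, zero at the start; "moment": the same for the moment, N m; "opening": opening from 0.0 (shut) to 1.0 (fully open).
Only numpy, scipy, OpenCV 4.12 (cv2) and the standard library are available. Lean on these libraries where they do the work, as an engineer would, in place of code of your own. Each camera call takes 0.05 s, during which the arm holds its last target.

## Working session

There is one attempt and no reset: what is moved stays moved. The work goes in short steps, Python scripts to look and compute and a shell command to move; the robot and the scene stay as the last step left them, time stands still between calls to the robot, and variables do not carry over. Pictures are saved under pics/ and viewed, and the job is handed in when it is done.

```bash
ls; mkdir -p pics; cat > h.py <<'E'
import numpy as np,cv2
from plant import get_state,snapshot,finish_job,boxes_of,pinpoint
from scipy.spatial.transform import Rotation as R
def save(s,n,crop=None,sc=1):
    im=s['frame'][:,:,::-1]
    if crop: im=im[crop[1]:crop[3],crop[0]:crop[2]]
    if sc!=1: im=cv2.resize(im,None,fx=sc,fy=sc,interpolation=cv2.INTER_CUBIC)
    cv2.imwrite('pics/'+n,im)
def at_z(s,uv,z):
    K=s['mtx'];T=np.linalg.inv(s['camera_from_world'])
    d=T[:3,:3]@np.linalg.inv(K)@np.array([uv[0],uv[1],1.]);o=T[:3,3]
    return o+d*(z-o[2])/d[2]
def dep(s,uv):
    u,v=map(int,np.round(uv));p=s['depth'][v-1:v+2,u-1:u+2];p=p[p>0]
    if not len(p):return None
    T=np.linalg.inv(s['camera_from_world'])
    c=np.linalg.inv(s['mtx'])@np.array([uv[0],uv[1],1.])*np.median(p)
    return T[:3,:3]@c+T[:3,3]
def proj(s,p):
    c=s['camera_from_world']@np.array([*p,1.]);q=s['mtx']@c[:3];return q[:2]/q[2]
def st():
    s=get_state();r=R.from_quat(s['eef_rot']).as_matrix()
    print('t',round(s['clock'],3),'tcp',np.round(s['tool_pos'],4),'x',np.round(r[:,0],3),'z',np.round(r[:,2],3),'F',np.round(s['contact_force'],1),'M',np.round(s['moment'],2),'open',round(s['opening']*88.1,1),'q',np.round(s['q'],2))
E
python3 - <<'E'
from h import *
np.set_printoptions(suppress=True)
st()
Z={'handle_grip':.075,'isolator':0,'drive_head':0,'spindle_top':.152,'spindle_end':.152,'spindle_flat':.138,'collar_mid':.11,'collar_ring':.11,'wax_tin':0,'spare_collar':0}
for n in ['top','side']:
    s=snapshot(n);save(s,n+'0.png')
    print(n,np.round(np.linalg.inv(s['camera_from_world']),3).tolist())
    for k,z in Z.items():
        for m in pinpoint(k,s)[:2]: print(k,round(m['conf'],2),np.round(m['uv'],1),np.round(at_z(s,m['uv'],z),4))
st()
E
```

```text
pics
t 0.0 tcp [0.1664 0.6018 0.2459] x [ 0.266  0.964 -0.002] z [-0.    -0.002 -1.   ] F [ 0.5 -0.4  0.4] M [0.03 0.02 0.  ] open 88.3 q [-1.27  0.69 -0.19  1.57  0.16  0.9  -0.22]
top [[0.023, -0.989, 0.144, 0.438], [-1.0, -0.023, 0.006, -0.021], [-0.003, -0.145, -0.989, 1.023], [0.0, 0.0, 0.0, 1.0]]
handle_grip 0.78 [176.5 264.1] [0.524 0.275 0.075]
isolator 0.9 [189.1 269. ] [0.5209 0.2706 0.    ]
drive_head 0.57 [425.9 244.9] [ 0.585  -0.2399 -0.    ]
spindle_top 0.69 [441.8 234.1] [ 0.5841 -0.237   0.152 ]
spindle_top 0.58 [435.3 237.8] [ 0.5769 -0.2249  0.152 ]
spindle_end 0.5 [444.  230.7] [ 0.5906 -0.2411  0.152 ]
spindle_flat 0.4 [443.1 241. ] [ 0.5733 -0.2427  0.138 ]
collar_mid 0.84 [438.4 239.5] [ 0.5804 -0.2407  0.11  ]
wax_tin 0.72 [313.  297.7] [0.4656 0.0019 0.    ]
spare_collar 0.65 [315.7 221.3] [0.6316 0.0003 0.    ]
side [[-1.0, 0.001, 0.001, 0.548], [-0.0, 0.68, -0.733, 0.584], [-0.002, -0.733, -0.68, 0.666], [0.0, 0.0, 0.0, 1.0]]
handle_grip 0.95 [335.4 428.4] [0.5249 0.2765 0.075 ]
isolator 0.9 [333.4 454.6] [0.5255 0.2719 0.    ]
drive_head 0.71 [294.2 194.9] [ 0.588  -0.2392  0.    ]
spindle_top 0.78 [293.2 128.6] [ 0.5854 -0.2327  0.152 ]
spindle_end 0.62 [291.6 130. ] [ 0.5881 -0.2283  0.152 ]
collar_mid 0.8 [294.1 146.5] [ 0.5852 -0.2404  0.11  ]
collar_ring 0.83 [292.7 147.8] [ 0.5876 -0.2363  0.11  ]
wax_tin 0.82 [365.9 288.6] [ 0.4665 -0.0006  0.    ]
spare_collar 0.92 [260.8 291.2] [0.6347 0.0047 0.    ]
t 1.1 tcp [0.1666 0.6024 0.2467] x [0.267 0.964 0.   ] z [ 0.  0. -1.] F [-0.2 -0.4 -0.3] M [ 0.07  0.02 -0.02] open 88.1 q [-1.27  0.69 -0.19  1.57  0.16  0.9  -0.22]
```

View pictures.

View pics/top0.png

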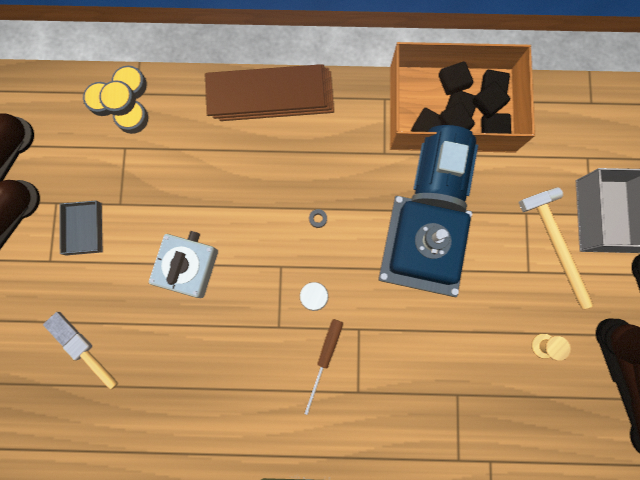

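View pics/side0.png

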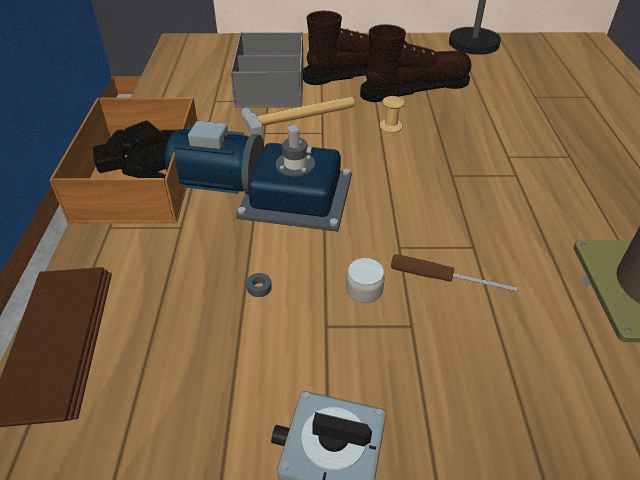

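```bash
python3 - <<'E'
import cv2
a=cv2.imread('pics/top0.png');b=cv2.imread('pics/side0.png')
i=lambda m,x,y,w,h:cv2.resize(m[y:y+h,x:x+w],(400,300),interpolation=cv2.INTER_CUBIC)
import numpy as np
cv2.imwrite('pics/zoom0.png',np.vstack([np.hstack([i(a,120,215,120,90),i(a,400,200,80,60)]),np.hstack([i(b,260,390,120,90),i(b,250,100,80,60)])]))
E
```

```text
(no output)
```

View pics/zoom0.png

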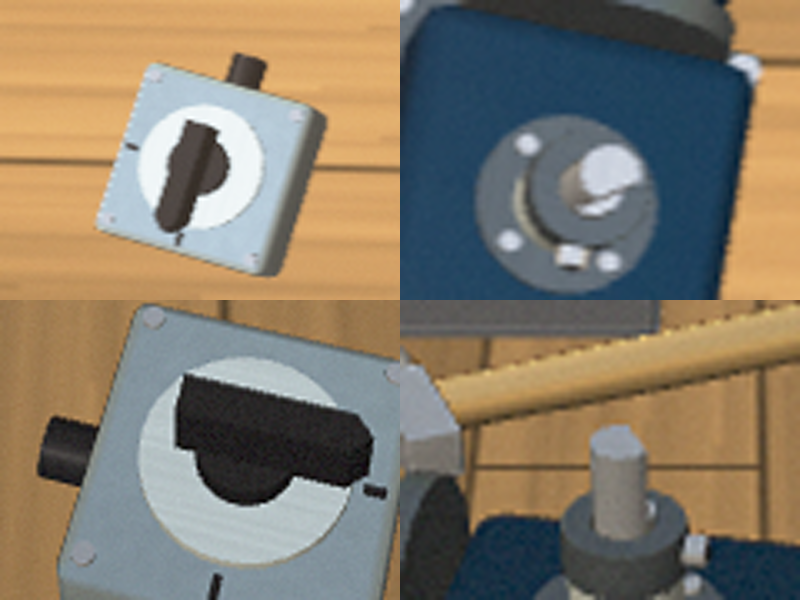

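```bash
cat >> h.py <<'E'
def cloud(s):
    d=s['depth'];v,u=np.mgrid[0:480,0:640];T=np.linalg.inv(s['camera_from_world'])
    c=np.stack([u,v,np.ones_like(u)],-1)@np.linalg.inv(s['mtx']).T*d[...,None]
    return c@T[:3,:3].T+T[:3,3]
def rect(P,cx,cy,r,z0,z1):
    m=(abs(P[...,0]-cx)<r)&(abs(P[...,1]-cy)<r)&(P[...,2]>z0)&(P[...,2]<z1)
    q=P[m]
    if len(q)<5: return len(q)
    b=cv2.minAreaRect((q[:,:2]*1000).astype(np.float32))
    return len(q),np.round(b[0],1),np.round(b[1],1),round(b[2],1),'z',round(np.median(q[:,2])*1000,1),'mean',np.round(q.mean(0)*1000,1)
E
python3 - <<'E'
from h import *
for n in ['top','side']:
    s=snapshot(n);P=cloud(s)
    print(n)
    for nm,a in dict(box=(.524,.275,.09,.044,.056),handle=(.524,.275,.06,.082,.094),gear=(.585,-.24,.12,.069,.08),collar=(.585,-.24,.04,.113,.127),sp=(.585,-.24,.04,.145,.16),spare=(.633,.002,.04,.01,.03),tin=(.466,.0,.05,.038,.05)).items(): print(nm,rect(P,*a))
    for k,z in [('handle_grip',.075),('isolator',0),('spindle_top',.152),('collar_mid',.11),('drive_head',0)]:
        for m in pinpoint(k,s)[:1]: print(k,round(m['conf'],2),np.round(at_z(s,m['uv'],z),4))
    m=(abs(P[...,0]-.585)<.05)&(abs(P[...,1]+.24)<.05)&(P[...,2]>.1455)&(P[...,2]<.16)
    print((P[m]*1000).round().astype(int)[:,:2].tolist())
st()
E
```

```text
top
box (2212, array([525.1, 274.4]), array([109.7, 109.7]), 75.5, 'z', np.float64(51.1), 'mean', array([524.9, 271.7,  51.1]))
handle (265, array([516.5, 277. ]), array([15. , 65.6]), 75.7, 'z', np.float64(88.5), 'mean', array([516.8, 276.5,  88.3]))
gear (4091, array([ 599.7, -238.2]), array([137.6, 181.6]), 79.8, 'z', np.float64(75.3), 'mean', array([ 583.1, -233.9,   75.2]))
collar (346, array([ 581.6, -236.3]), array([48.8, 44.7]), 27.2, 'z', np.float64(120.5), 'mean', array([ 578.5, -232.5,  120.2]))
sp (102, array([ 585.1, -235.2]), array([16.3, 22.1]), 25.3, 'z', np.float64(152.2), 'mean', array([ 584.4, -235.1,  152.1]))
spare (203, array([636.5,  -3.7]), array([39. , 36.7]), 1.1, 'z', np.float64(16.2), 'mean', array([636.5,  -3.4,  16.2]))
tin (573, array([468.,   1.]), array([52.9, 53.2]), 1.3, 'z', np.float64(45.6), 'mean', array([468.1,   0.8,  45.5]))
handle_grip 0.78 [0.5314 0.2808 0.075 ]
isolator 0.86 [0.5223 0.2754 0.    ]
spindle_top 0.38 [ 0.4644 -0.0062  0.152 ]
collar_mid 0.84 [ 0.5819 -0.2378  0.11  ]
drive_head 0.8 [ 0.5844 -0.2412  0.    ]
[[593, -233], [594,
[... 2955 characters left out ...]
[589, -230], [588, -231], [586, -229], [584, -229], [582, -228], [581, -229], [579, -226], [577, -229], [595, -232], [593, -229], [591, -227], [589, -228], [587, -226], [586, -226], [584, -225], [582, -229], [580, -227], [579, -229], [577, -229], [593, -232], [591, -227], [589, -229], [587, -226], [586, -229], [584, -225], [582, -224], [580, -225], [579, -226], [577, -230], [591, -229], [589, -225], [587, -227], [586, -227], [584, -224], [582, -225], [581, -227], [579, -225], [577, -227], [589, -226], [584, -223], [581, -225]]
t 1.7 tcp [0.1665 0.6024 0.2467] x [0.266 0.964 0.   ] z [-0.  0. -1.] F [-0.   0.1  1.1] M [-0.01 -0.05  0.01] open 88.0 q [-1.27  0.69 -0.19  1.57  0.16  0.9  -0.22]
```

```bash
python3 -m creep '[{"hand":0.06,"slide":[-0.022,0.0434,0.005],"turn":0},{"hand":0.06,"slide":[-0.022,0.0434,0.005],"turn":0},{"hand":0.06,"slide":[-0.022,0.0434,0.005],"turn":0},{"hand":0.06,"slide":[-0.022,0.0434,0.005],"turn":0},{"hand":0.06,"slide":[-0.022,0.0434,0.005],"turn":0}]' 30
python3 -m creep '[{"hand":0.06,"slide":[-0.022,0.0434,0.005],"turn":0},{"hand":0.06,"slide":[-0.022,0.0434,0.005],"turn":0},{"hand":0.06,"slide":[-0.022,0.0434,0.005],"turn":0},{"hand":0.06,"slide":[-0.022,0.0434,0.005],"turn":0},{"hand":0.06,"slide":[-0.022,0.0434,0.005],"turn":1}]'
python3 -c "
from h import *
st()"
```

```text
clock: 2.33
tool_pos: [0.3476, 0.4376, 0.2218]
eef_rot: [0.796, 0.606, 0.0, -0.0]
contact_force: [-0.4, 0.1, 0.9]
opening: 0.68
clock: 2.95
tool_pos: [0.5275, 0.2737, 0.1967]
eef_rot: [0.801, 0.598, 0.0, -0.0]
contact_force: [0.7, 0.4, -0.1]
opening: 0.684
t 2.95 tcp [0.5275 0.2737 0.1967] x [0.284 0.959 0.001] z [ 0.     0.001 -1.   ] F [ 0.7  0.4 -0.1] M [-0.04  0.04 -0.03] open 60.2 q [-0.42  0.71 -0.24  1.71  0.24  0.74  0.51]
```

```bash
python3 -m creep '[{"hand":0.06,"slide":[0.0008,-0.0018,0.03],"turn":-2},{"hand":0.06,"slide":[0,0,0.035],"turn":0},{"hand":0.06,"slide":[0,0,0.035],"turn":0},{"hand":0.06,"slide":[0,0,0.0245],"turn":0},{"hand":0.06,"slide":[0,0,0],"turn":0}]'
python3 -m creep '[{"hand":0.0,"slide":[0,0,0],"turn":0},{"hand":0.0,"slide":[0,0,0],"turn":0},{"hand":0.0,"slide":[0,0,0],"turn":0},{"hand":0.0,"slide":[0,0,0],"turn":0}]' 30
python3 -c "
from h import *
st()"
```

```text
clock: 3.58
tool_pos: [0.5237, 0.2754, 0.0707]
eef_rot: [0.79, 0.613, -0.002, -0.0]
contact_force: [0.0, 0.3, -0.5]
opening: 0.683
clock: 4.08
tool_pos: [0.525, 0.2761, 0.0727]
eef_rot: [0.79, 0.612, 0.0, 0.0]
contact_force: [0.4, 0.2, 0.1]
opening: 0.256
t 4.075 tcp [0.525  0.2761 0.0727] x [0.25  0.968 0.001] z [ 0.001  0.    -1.   ] F [0.4 0.2 0.1] M [-0.   -0.01  0.03] open 22.5 q [-0.46  0.9  -0.19  1.79  0.31  0.49  0.47]
```

```bash
python3 -m creep '[{"hand":0.0,"slide":[0,0,0],"turn":0},{"hand":0.0,"slide":[0,0,0],"turn":0},{"hand":0.0,"slide":[0,0,0],"turn":0}]' 30
python3 -c "
from h import *
st()
s=snapshot('side');save(s,'s1.png',(180,300,500,480),2)"
```

```text
clock: 4.45
tool_pos: [0.5248, 0.2757, 0.0725]
eef_rot: [0.79, 0.612, -0.0, 0.0]
contact_force: [-1.2, -2.1, 5.3]
opening: 0.158
t 4.45 tcp [0.5248 0.2757 0.0725] x [ 0.25   0.968 -0.   ] z [ 0. -0. -1.] F [-1.2 -2.1  5.3] M [-0.29  0.16  0.03] open 13.9 q [-0.46  0.9  -0.19  1.79  0.31  0.49  0.47]
```

View pics/s1.png

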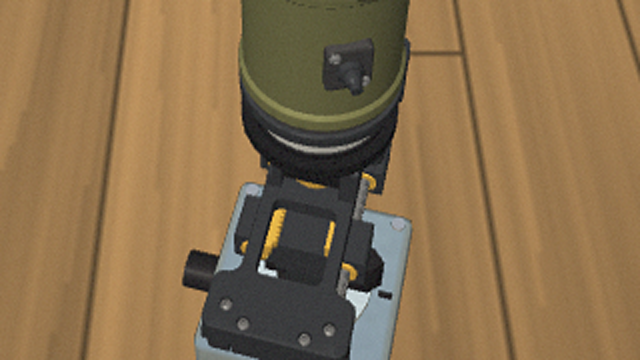

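The gripper holds the bar near its centre (around 310,260), and the opening reads 14 mm as expected. Next I turn it clockwise.

```bash
python3 -m creep '[{"hand":0.0,"slide":[0,0,0],"turn":9},{"hand":0.0,"slide":[0,0,0],"turn":9},{"hand":0.0,"slide":[0,0,0],"turn":9},{"hand":0.0,"slide":[0,0,0],"turn":9},{"hand":0.0,"slide":[0,0,0],"turn":9}]'
python3 -c "
from h import *
st()"
python3 -m creep '[{"hand":0.0,"slide":[0,0,0],"turn":9},{"hand":0.0,"slide":[0,0,0],"turn":9},{"hand":0.0,"slide":[0,0,0],"turn":9},{"hand":0.0,"slide":[0,0,0],"turn":9},{"hand":0.0,"slide":[0,0,0],"turn":9}]'
python3 -c "
from h import *
st()"
```

```text
clock: 5.12
tool_pos: [0.5258, 0.2771, 0.0726]
eef_rot: [0.965, 0.261, 0.001, -0.001]
contact_force: [1.2, 1.6, 1.3]
opening: 0.154
t 5.125 tcp [0.5258 0.2771 0.0726] x [0.864 0.504 0.003] z [ 0.002  0.002 -1.   ] F [1.2 1.6 1.3] M [ 0.04 -0.11  0.  ] open 13.6 q [-0.56  0.89 -0.    1.79  0.    0.45 -0.04]
clock: 5.75
tool_pos: [0.5275, 0.2773, 0.0726]
eef_rot: [0.992, -0.128, 0.003, -0.002]
contact_force: [4.3, 1.5, -1.8]
opening: 0.156
t 5.75 tcp [0.5275 0.2773 0.0726] x [ 0.967 -0.254  0.005] z [ 0.006  0.002 -1.   ] F [ 4.3  1.5 -1.8] M [ 0.07 -0.58  0.12] open 13.7 q [-0.66  0.91  0.18  1.79 -0.32  0.46 -0.52]
```

```bash
python3 -m creep '[{"hand":0.0,"slide":[0,0,0],"turn":3},{"hand":0.0,"slide":[0,0,0],"turn":0}]'
python3 -c "
from h import *
st()"
python3 -m creep '[{"hand":0.06,"slide":[0,0,0],"turn":-3},{"hand":0.06,"slide":[0,0,0],"turn":0},{"hand":0.06,"slide":[0,0,-0.02],"turn":0},{"hand":0.06,"slide":[0,0,-0.05],"turn":0},{"hand":0.06,"slide":[0,0,-0.06],"turn":0}]'
python3 -c "
from h import *
st()"
```

```text
clock: 6.0
tool_pos: [0.5275, 0.2773, 0.0726]
eef_rot: [0.989, -0.15, 0.003, -0.001]
contact_force: [4.5, 0.6, -1.8]
opening: 0.16
t 6.0 tcp [0.5275 0.2773 0.0726] x [ 0.955 -0.296  0.005] z [ 0.006  0.002 -1.   ] F [ 4.5  0.6 -1.8] M [ 0.15 -0.98  0.63] open 14.1 q [-0.67  0.91  0.19  1.79 -0.33  0.47 -0.55]
clock: 6.62
tool_pos: [0.5224, 0.2754, 0.2019]
eef_rot: [0.992, -0.126, -0.003, 0.001]
contact_force: [1.4, 0.8, 1.2]
opening: 0.673
t 6.625 tcp [0.5224 0.2754 0.2019] x [ 0.968 -0.249 -0.005] z [-0.006 -0.002 -1.   ] F [1.4 0.8 1.2] M [-0.06  0.02 -0.03] open 59.3 q [-0.71  0.72  0.27  1.73 -0.26  0.74 -0.57]
```

```bash
cat > fitd.py <<'E'
from h import *
from scipy.optimize import minimize
def inside(P,cx,cy,phi):
    d=P[:,:2]-[cx,cy];n=np.array([np.cos(phi),np.sin(phi)])
    return (np.hypot(*d.T)<=.011)&(d@n<=.006)
def fit(s):
    # project D-top at z=.152 into image, compare with depth mask by soft IoU
    P=cloud(s);
    # world xy of every pixel's ray at plane z=.152
    v,u=np.mgrid[0:480,0:640];T=np.linalg.inv(s['camera_from_world'])
    d=np.stack([u,v,np.ones_like(u)],-1)@np.linalg.inv(s['mtx']).T@T[:3,:3].T;o=T[:3,3]
    Q=o+d*((.152-o[2])/d[...,2])[...,None]
    roi=(np.hypot(Q[...,0]-.584,Q[...,1]+.236)<.022)
    zt=np.median(P[roi&(P[...,2]>.147)][:,2])
    m=(P[...,2]>.1475+(zt-.152))[roi];q=Q[roi][:,:2]
    best=None
    for phi in np.radians(np.arange(150,300,2)):
        n=np.array([np.cos(phi),np.sin(phi)])
        for cx in np.arange(.578,.592,.001):
            for cy in np.arange(-.243,-.229,.001):
                e=q-[cx,cy]
                i=(np.hypot(*e.T)<=.011)&(e@n<=.006)
                iou=(i&m).sum()/(i|m).sum()
                if best is None or iou>best[0]: best=(iou,np.degrees(phi),cx,cy); 
    return zt,best
if __name__=='__main__':
    for n in ['top','top','side']:
        s=snapshot(n);print(n,fit(s))
        for k,z in [('spindle_top',.152),('spindle_flat',.138),('collar_mid',.11)]:
            for m in pinpoint(k,s)[:1]: print(k,round(m['conf'],2),np.round(at_z(s,m['uv'],z),4))
    st()
E
python3 fitd.py
```

```text
top (np.float64(0.15252305253569298), (np.float64(0.9484536082474226), np.float64(204.0), np.float64(0.583), np.float64(-0.236)))
spindle_top 0.45 [ 0.583  -0.2377  0.152 ]
spindle_flat 0.41 [ 0.5743 -0.242   0.138 ]
collar_mid 0.7 [ 0.5805 -0.238   0.11  ]
top (np.float64(0.15213079517282224), (np.float64(0.9285714285714286), np.float64(202.0), np.float64(0.583), np.float64(-0.236)))
spindle_top 0.56 [ 0.581 -0.236  0.152]
spindle_flat 0.74 [ 0.5672 -0.2157  0.138 ]
collar_mid 0.81 [ 0.5811 -0.2399  0.11  ]
side (np.float64(0.47865878708252985), (np.float64(0.35359116022099446), np.float64(270.0), np.float64(0.579), np.float64(-0.23199999999999998)))
spindle_top 0.53 [ 0.5853 -0.2327  0.152 ]
collar_mid 0.52 [ 0.5853 -0.2363  0.11  ]
t 7.225 tcp [0.5243 0.2758 0.2013] x [ 0.968 -0.25  -0.001] z [-0.002 -0.001 -1.   ] F [-0.7 -0.2 -0. ] M [-0.08  0.09 -0.02] open 60.0 q [-0.71  0.72  0.27  1.73 -0.26  0.73 -0.57]
```

```bash
python3 -m creep '[{"hand":0.06,"slide":[0.0188,0.0479,0],"turn":0},{"hand":0.06,"slide":[0.0188,0.0479,0],"turn":0},{"hand":0.06,"slide":[0.0188,0.0479,0],"turn":0},{"hand":0.06,"slide":[0.0188,0.0479,0],"turn":0},{"hand":0.06,"slide":[0.0188,0.0479,0],"turn":0}]'
python3 -m creep '[{"hand":0.06,"slide":[0.0188,0.0479,0],"turn":0},{"hand":0.06,"slide":[0.0188,0.0479,0],"turn":0},{"hand":0.06,"slide":[0.0188,0.0479,0],"turn":0},{"hand":0.06,"slide":[0.0188,0.0479,0],"turn":0},{"hand":0.06,"slide":[0.0188,0.0479,0],"turn":0}]'
python3 -m creep '[{"hand":0.05,"slide":[0,0,0],"turn":-9.5},{"hand":0.05,"slide":[0,0,0],"turn":-9.5},{"hand":0.05,"slide":[0,0,0],"turn":-9.5},{"hand":0.05,"slide":[0,0,0],"turn":-9.5},{"hand":0.05,"slide":[0,0,0],"turn":0}]'
python3 - <<'E'
from h import *
st()
s=snapshot('top');save(s,'t2.png');P=cloud(s)
print(rect(P,.525,.275,.06,.082,.094),rect(P,.525,.275,.09,.044,.056))
for n in ('side',):
    s=snapshot(n);P=cloud(s);save(s,'s2.png');print(rect(P,.525,.275,.06,.082,.094))
E
```

```text
clock: 7.85
tool_pos: [0.556, 0.019, 0.202]
eef_rot: [0.992, -0.126, -0.0, 0.0]
contact_force: [0.2, 0.6, 0.3]
opening: 0.679
clock: 8.48
tool_pos: [0.5872, -0.2364, 0.2018]
eef_rot: [0.992, -0.126, -0.0, -0.0]
contact_force: [1.2, -0.0, 0.4]
opening: 0.679
clock: 9.1
tool_pos: [0.5869, -0.235, 0.2018]
eef_rot: [0.979, 0.203, -0.0, -0.0]
contact_force: [-0.5, -0.3, -0.7]
opening: 0.565
t 9.1 tcp [ 0.5869 -0.235   0.2018] x [ 0.918  0.397 -0.   ] z [-0.001  0.001 -1.   ] F [-0.5 -0.3 -0.7] M [-0.08  0.06  0.08] open 49.8 q [ 0.32  0.75 -0.03  1.59  0.02  0.8   0.69]
(234, array([527.6, 284.3]), array([67.3, 14. ]), 75.5, 'z', np.float64(88.5), 'mean', array([527. , 282.1,  88.4])) (2258, array([525.1, 274.3]), array([110.2, 109.7]), 75.5, 'z', np.float64(51.1), 'mean', array([523.4, 271.2,  51.1]))
(716, array([529.1, 284.6]), array([67.8, 14.1]), 75.3, 'z', np.float64(87.3), 'mean', array([529. , 284.9,  87.2]))
```

View pics/t2.png

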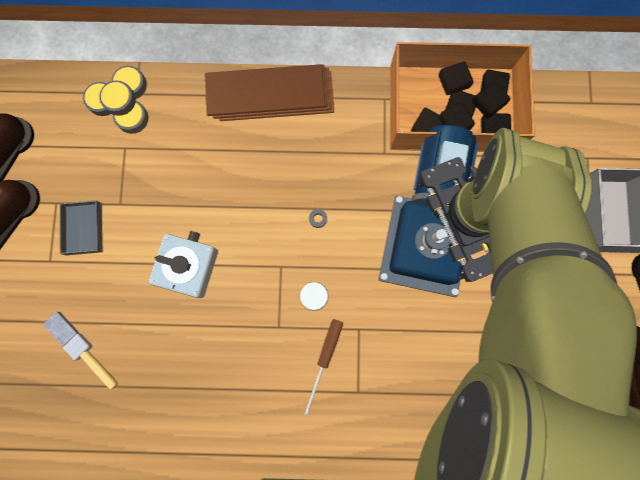

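View pics/s2.png

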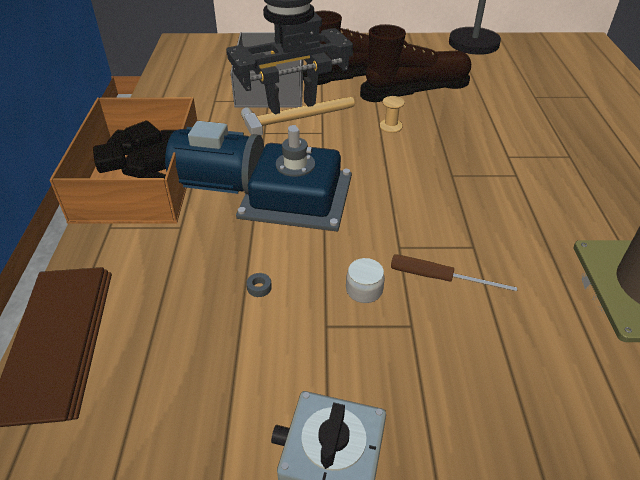

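The handle is off: the nose points left at top (178,264), square with the box, and the tin and spare collar have not moved. I now descend on the spindle end.

```bash
python3 -m creep '[{"hand":0.05,"slide":[0,0,0.03],"turn":0},{"hand":0.05,"slide":[0,0,0.03],"turn":0},{"hand":0.05,"slide":[0,0,0.008],"turn":0},{"hand":0.05,"slide":[0,0,0],"turn":0}]'
python3 - <<'E'
from h import *
st()
for n in ('side','top'):
    s=snapshot(n);save(s,n+'3.png',(380,180,500,300) if n=='top' else (220,60,380,180),5)
    for k,z in [('spindle_top',.152),('collar_mid',.11)]:
        for m in pinpoint(k,s)[:1]: print(k,round(m['conf'],2),np.round(at_z(s,m['uv'],z),4))
E
```

```text
clock: 9.7
tool_pos: [0.5873, -0.2347, 0.1342]
eef_rot: [0.979, 0.204, -0.0, -0.0]
contact_force: [-0.4, 0.0, 0.5]
opening: 0.565
t 9.7 tcp [ 0.5873 -0.2347  0.1342] x [ 0.917  0.399 -0.   ] z [-0.  0. -1.] F [-0.4  0.   0.5] M [-0.02  0.02  0.02] open 49.8 q [ 0.32  0.84 -0.03  1.64  0.03  0.67  0.69]
spindle_top 0.73 [ 0.5875 -0.2257  0.152 ]
collar_mid 0.62 [ 0.586  -0.2411  0.11  ]
spindle_top 0.36 [ 0.5826 -0.2388  0.152 ]
collar_mid 0.67 [ 0.5814 -0.2368  0.11  ]
```

View pics/top3.png

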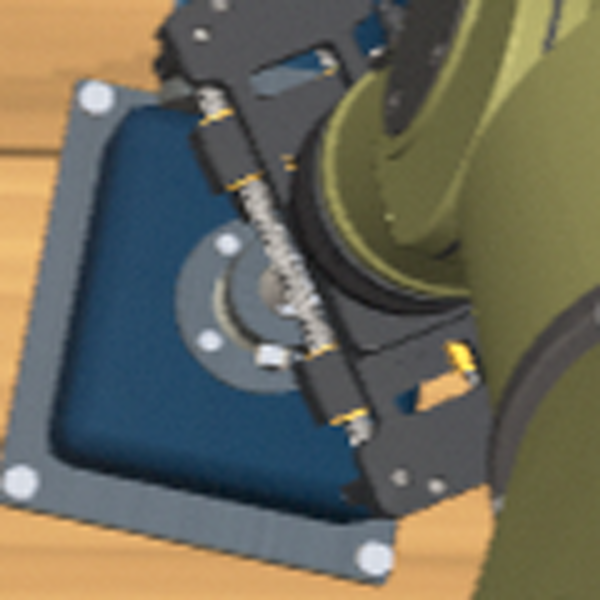

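View pics/side3.png

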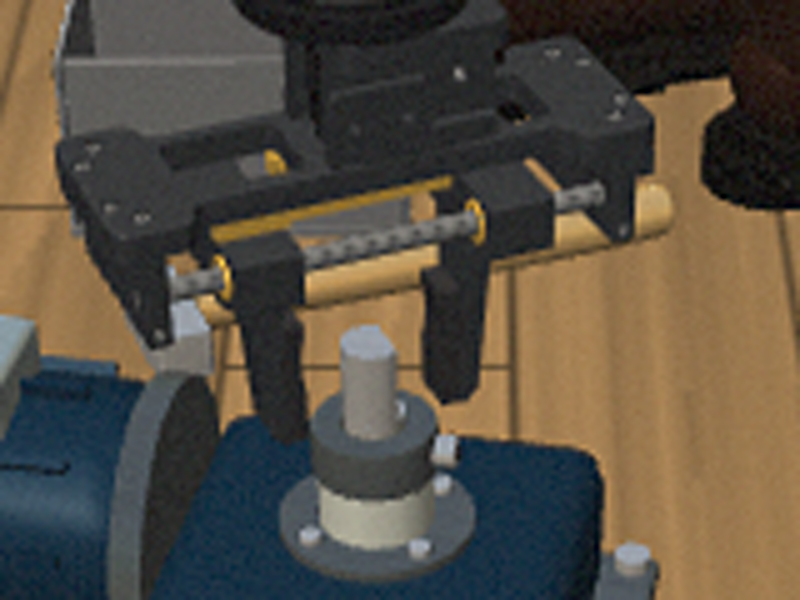

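```bash
python3 - <<'E'
from h import *
s=snapshot('side');im=cv2.resize(s['frame'][60:180,220:380,::-1],None,fx=5,fy=5,interpolation=cv2.INTER_CUBIC)
def d(p,c): 
    u=(proj(s,p)-[220,60])*5+2;cv2.circle(im,tuple(int(x) for x in u),4,c,-1)
for a in np.linspace(0,2*np.pi,16,endpoint=False):
    d((.584+.011*np.cos(a),-.236+.011*np.sin(a),.152),(0,0,255));d((.584+.023*np.cos(a),-.236+.023*np.sin(a),.12),(0,255,0))
g=get_state();r=R.from_quat(g['eef_rot']).as_matrix();t=np.array(g['tool_pos'])
for sx in(-1,1):
    for sy in(-1,1): d(t+r@[sx*.025,sy*.009,.008],(0,255,255))
cv2.imwrite('pics/o3.png',im)
E
```

```text
(no output)
```

View pics/o3.png

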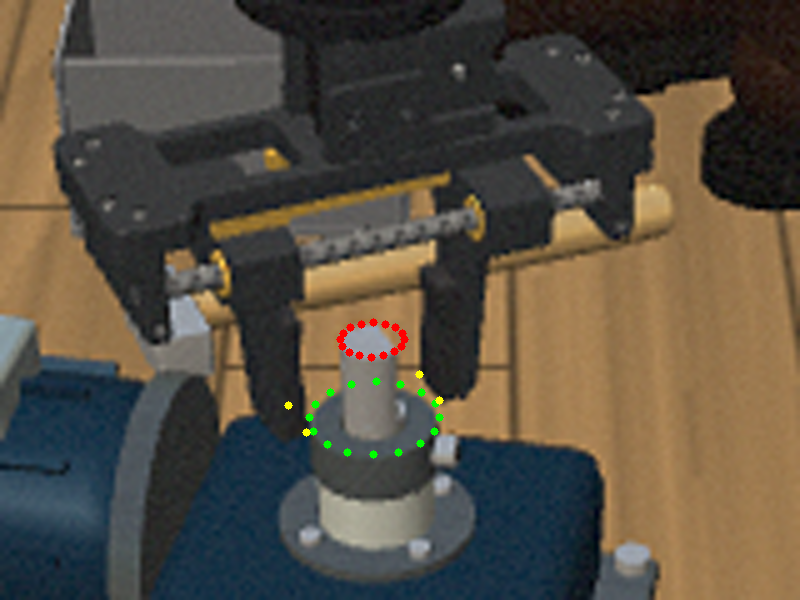

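```bash
python3 -m creep '[{"hand":0.05,"slide":[-0.0015,0,0.001],"turn":0.5},{"hand":0.0,"slide":[0,0,0],"turn":0},{"hand":0.0,"slide":[0,0,0],"turn":0},{"hand":0.0,"slide":[0,0,0],"turn":0},{"hand":0.0,"slide":[0,0,0],"turn":0}]' 15
python3 -c "
from h import *
st()"
python3 -m creep '[{"hand":0.0,"slide":[0,0,0],"turn":0},{"hand":0.0,"slide":[0,0,0],"turn":0},{"hand":0.0,"slide":[0,0,0],"turn":0}]' 
python3 -c "
from h import *
st()"
```

```text
clock: 10.68
tool_pos: [0.5867, -0.235, 0.1332]
eef_rot: [0.98, 0.2, 0.001, -0.0]
contact_force: [1.7, 1.2, -1.9]
opening: 0.19
t 10.675 tcp [ 0.5867 -0.235   0.1332] x [0.92  0.392 0.002] z [ 0.002  0.    -1.   ] F [ 1.7  1.2 -1.9] M [ 0.05 -0.3   0.01] open 16.7 q [ 0.32  0.84 -0.03  1.64  0.03  0.66  0.69]
clock: 11.05
tool_pos: [0.5867, -0.235, 0.1332]
eef_rot: [0.98, 0.2, 0.001, 0.0]
contact_force: [4.0, 1.0, -3.3]
opening: 0.19
t 11.05 tcp [ 0.5867 -0.235   0.1332] x [0.92  0.392 0.002] z [ 0.002  0.    -1.   ] F [ 4.   1.  -3.3] M [ 0.14 -0.79 -0.08] open 16.8 q [ 0.32  0.84 -0.02  1.64  0.03  0.66  0.69]
```

```bash
python3 - <<'E'
from h import *
s=snapshot('top');im=cv2.imread('pics/top0.png').astype(int)
cs=[]
for (u,v) in [(399,199),(470,212),(383,277),(456,292)]:
    w=im[v-6:v+7,u-6:u+7].min(2).astype(float);w=np.clip(w-150,0,None)
    yy,xx=np.mgrid[v-6:v+7,u-6:u+7];c=((xx*w).sum()/w.sum(),(yy*w).sum()/w.sum())
    p=at_z(s,c,.014);cs.append(p);print(np.round(c,1),np.round(p,4))
c=np.array(cs)[:,:2]
for a,b in [(0,2),(1,3),(1,0),(3,2)]:
    d=c[a]-c[b] ;print(np.hypot(*d).round(4),np.degrees(np.arctan2(d[1],d[0])).round(2))
print(c.mean(0))
s2=snapshot('side')
for nm,q in (('top',s),('side',s2)):
    P=cloud(q)
    for z0,z1 in ((.004,.012),):print(nm,rect(P,.585,-.24,.13,z0,z1))
    # gearbox top face restricted to the front half
    m=(abs(P[...,0]-.56)<.06)&(abs(P[...,1]+.24)<.1)&(P[...,2]>.069)&(P[...,2]<.08)
    b=cv2.minAreaRect((P[m][:,:2]*1000).astype(np.float32));print(b)
im=cv2.imread('pics/side0.png').astype(int)
cs=[]
for (u,v) in [(242,211),(334,221),(346,172)]:
    w=im[v-5:v+6,u-5:u+6].min(2).astype(float);w=np.clip(w-140,0,None)
    yy,xx=np.mgrid[v-5:v+6,u-5:u+6];c=((xx*w).sum()/w.sum(),(yy*w).sum()/w.sum())
    p=at_z(s2,c,.014);cs.append(p[:2]);print(np.round(c,1),np.round(p,4))
for a,b in [(0,1),(1,2)]:
    d=cs[a]-cs[b] ;print(np.hypot(*d).round(4),np.degrees(np.arctan2(d[1],d[0])).round(2))
E
```

```text
[398.8 199. ] [ 0.6824 -0.179   0.014 ]
[469.1 212.5] [ 0.6557 -0.3306  0.014 ]
[383.6 275.9] [ 0.5145 -0.1468  0.014 ]
[454.7 291.3] [ 0.4856 -0.2968  0.014 ]
0.1709 -10.88
0.1735 -11.25
0.1539 -99.96
0.1528 -100.91
[ 0.58455363 -0.2382902 ]
top (697, array([ 583.9, -228.5]), array([234. , 257.4]), 89.7, 'z', np.float64(10.4), 'mean', array([ 550.2, -192.5,    9.3]))
((562.2237548828125, -230.70614624023438), (135.739013671875, 105.17389678955078), 79.28445434570312)
side (1389, array([ 584.5, -233.3]), array([170.5, 191.5]), 80.0, 'z', np.float64(10.4), 'mean', array([ 572. , -182.9,    9.9]))
((571.2294311523438, -231.280029296875), (138.38858032226562, 120.15122985839844), 80.5736312866211)
[241.2 209. ] [ 0.6828 -0.1813  0.014 ]
[333.3 220.6] [ 0.5153 -0.1491  0.014 ]
[345.9 170.2] [ 0.4866 -0.2993  0.014 ]
0.1706 -10.9
0.153 79.18
```

```bash
python3 -m creep '[{"hand":0.0,"slide":[0,0,0],"turn":0},{"hand":0.0,"slide":[0,0.0004,0],"turn":8.5},{"hand":0.0,"slide":[0,0.0004,0],"turn":8.5},{"hand":0.0,"slide":[0,0.0003,0],"turn":8.5},{"hand":0.0,"slide":[0,0.0004,0],"turn":8.5}]' 30
python3 -m creep '[{"hand":0.0,"slide":[0,0,0],"turn":0}]'
python3 -c "
from h import *
st()"
```

```text
clock: 11.78
tool_pos: [0.5872, -0.2363, 0.1332]
eef_rot: [0.995, -0.097, 0.001, -0.0]
contact_force: [5.6, 1.2, -4.3]
opening: 0.188
clock: 11.9
tool_pos: [0.5872, -0.2363, 0.1332]
eef_rot: [0.995, -0.096, 0.001, -0.0]
contact_force: [5.5, 1.9, -4.4]
opening: 0.185
t 11.9 tcp [ 0.5872 -0.2363  0.1332] x [ 0.982 -0.191  0.002] z [ 0.002 -0.    -1.   ] F [ 5.5  1.9 -4.4] M [ 0.18 -1.01 -0.  ] open 16.3 q [ 0.24  0.85  0.14  1.65 -0.17  0.66  0.27]
```

```bash
python3 -m creep '[{"hand":0.05,"slide":[0,0,0],"turn":0},{"hand":0.05,"slide":[0,0,0],"turn":0},{"hand":0.05,"slide":[0,0,-0.02],"turn":0},{"hand":0.07,"slide":[0,0,-0.05],"turn":0},{"hand":0.07,"slide":[0,0,-0.05],"turn":10}]'
python3 -m creep '[{"hand":0.07,"slide":[0,0,0],"turn":10},{"hand":0.07,"slide":[0,0,0],"turn":10},{"hand":0.07,"slide":[0,0,0],"turn":10},{"hand":0.07,"slide":[0,0,0],"turn":10},{"hand":0.07,"slide":[0,0,0],"turn":10}]'
python3 -m creep '[{"hand":0.07,"slide":[0,0,0],"turn":10},{"hand":0.07,"slide":[0,0,0],"turn":10},{"hand":0.07,"slide":[0,0,0],"turn":10},{"hand":0.07,"slide":[0,0,0],"turn":0}]'
python3 - <<'E'
from h import *
from fitd import fit
st()
s=snapshot('top');save(s,'t4.png',(400,200,480,260),10);print(fit(s))
s=snapshot('top');print(fit(s));P=cloud(s);print(rect(P,.585,-.236,.02,.147,.158))
s=snapshot('side');save(s,'s4.png',(250,90,330,150),10)
E
```

```text
clock: 12.52
tool_pos: [0.5845, -0.2374, 0.2542]
eef_rot: [0.983, -0.185, -0.001, -0.0]
contact_force: [0.8, -0.5, -0.1]
opening: 0.734
clock: 13.15
tool_pos: [0.585, -0.2371, 0.2531]
eef_rot: [0.812, -0.583, -0.001, 0.0]
contact_force: [-0.3, -0.3, -0.3]
opening: 0.795
clock: 13.65
tool_pos: [0.5852, -0.237, 0.253]
eef_rot: [-0.637, 0.771, 0.001, -0.001]
contact_force: [0.2, 0.6, 0.6]
opening: 0.795
t 13.65 tcp [ 0.5852 -0.237   0.253 ] x [-0.189 -0.982  0.   ] z [-0.002  0.    -1.   ] F [0.2 0.6 0.6] M [ 0.07  0.15 -0.04] open 70.0 q [-0.02  0.77  0.64  1.56 -0.52  0.99 -0.98]
(np.float64(0.7189776311738463), (np.float64(0.2861356932153392), np.float64(270.0), np.float64(0.58), np.float64(-0.237)))
(np.float64(0.7192591942653942), (np.float64(0.2930513595166163), np.float64(270.0), np.float64(0.58), np.float64(-0.237)))
0
```

View pics/t4.png

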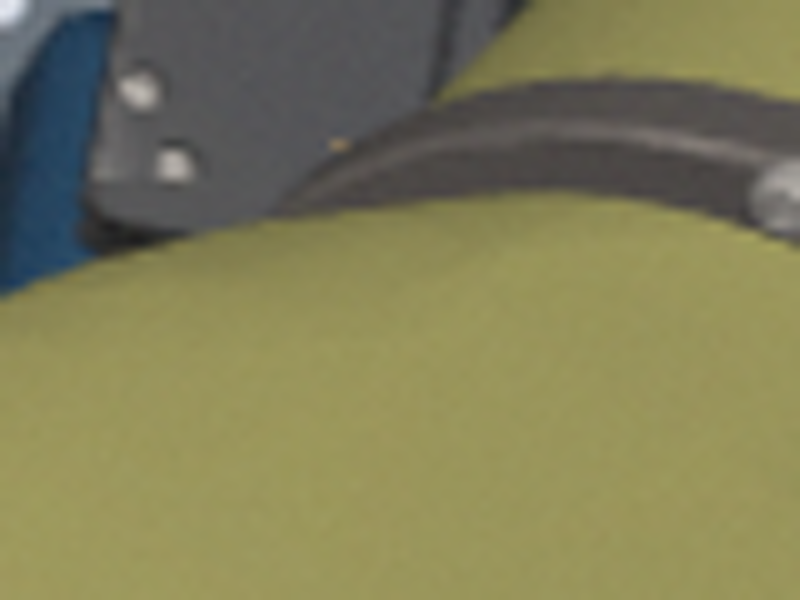

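View pics/s4.png

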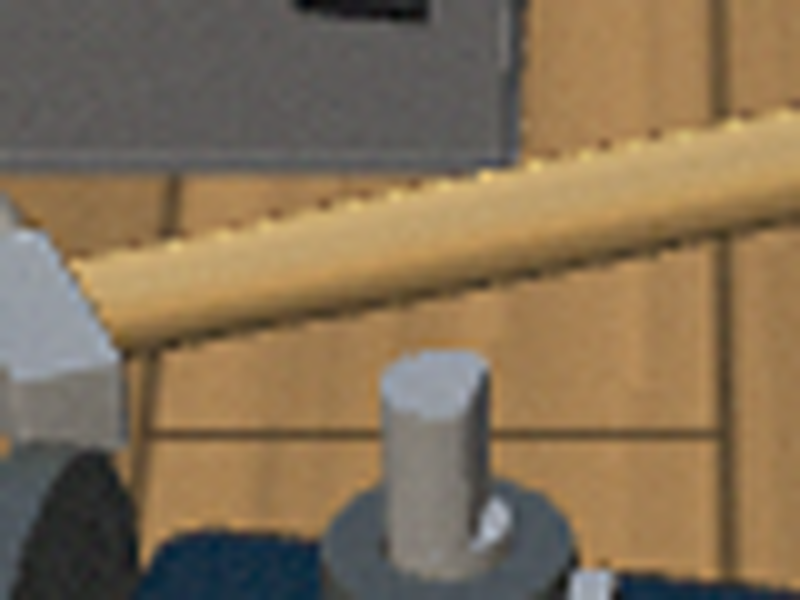

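```bash
python3 -m creep '[{"hand":0.07,"slide":[0.055,0,0],"turn":0},{"hand":0.07,"slide":[0.055,0,0],"turn":0},{"hand":0.07,"slide":[0.055,0,0],"turn":0},{"hand":0.07,"slide":[0.055,0,0],"turn":0},{"hand":0.07,"slide":[0,0,0],"turn":0}]'
python3 - <<'E'
from h import *
from fitd import fit
st()
for i in range(3):
    s=snapshot('top');print(fit(s));P=cloud(s);print(rect(P,.585,-.236,.02,.147,.158))
save(s,'t5.png',(400,200,480,260),10)
for k,z in [('collar_mid',.11),('spindle_top',.152),('drive_head',0)]:
        for m in pinpoint(k,s)[:1]: print(k,round(m['conf'],2),np.round(at_z(s,m['uv'],z),4))
E
```

```text
clock: 14.42
tool_pos: [0.5398, -0.4591, 0.2534]
eef_rot: [-0.634, 0.774, -0.001, -0.002]
contact_force: [1.2, 0.5, 0.7]
opening: 0.8
t 14.425 tcp [ 0.5398 -0.4591  0.2534] x [-0.197 -0.98   0.004] z [-0.002 -0.004 -1.   ] F [1.2 0.5 0.7] M [ 0.08  0.13 -0.01] open 70.5 q [ 0.37  0.87  0.6   1.29 -0.5   1.12 -0.75]
(np.float64(0.15278756628495505), (np.float64(0.93), np.float64(172.0), np.float64(0.583), np.float64(-0.236)))
(100, array([ 584.8, -235.6]), array([17.6, 21.6]), 6.2, 'z', np.float64(152.8), 'mean', array([ 584.5, -236.1,  152.7]))
(np.float64(0.15243895427270382), (np.float64(0.9207920792079208), np.float64(172.0), np.float64(0.583), np.float64(-0.236)))
(102, array([ 585.6, -236.4]), array([21.8, 17.1]), 77.2, 'z', np.float64(152.4), 'mean', array([ 584.5, -236.1,  152.3]))
(np.float64(0.15234002686180237), (np.float64(0.900990099009901), np.float64(166.0), np.float64(0.583), np.float64(-0.236)))
(100, array([ 585.7, -236.5]), array([21.4, 17.4]), 75.3, 'z', np.float64(152.3), 'mean', array([ 584.6, -236.2,  152.3]))
collar_mid 0.65 [ 0.5831 -0.2392  0.11  ]
spindle_top 0.57 [ 0.584  -0.2335  0.152 ]
drive_head 0.88 [ 0.5863 -0.2451  0.    ]
```

View pics/t5.png

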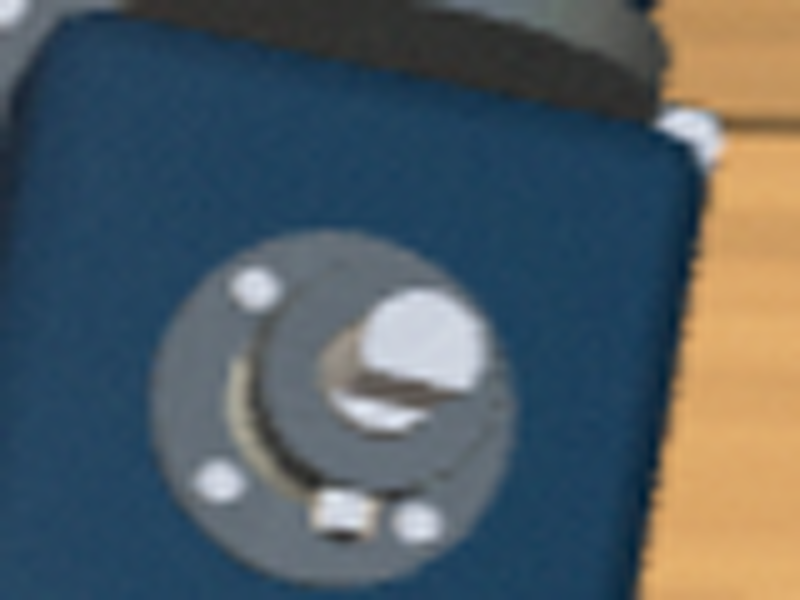

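```bash
python3 -m creep '[{"hand":0.07,"slide":[-0.055,0,0],"turn":0},{"hand":0.07,"slide":[-0.055,0,0],"turn":0},{"hand":0.07,"slide":[-0.055,0,0],"turn":0},{"hand":0.07,"slide":[-0.055,0,0],"turn":0},{"hand":0.07,"slide":[0,0,0.045],"turn":0}]'
python3 -m creep '[{"hand":0.07,"slide":[0,0,0],"turn":0},{"hand":0.07,"slide":[0,0,0],"turn":0}]'
python3 -c "
from h import *
st()"
```

```text
clock: 15.35
tool_pos: [0.5913, -0.2296, 0.2103]
eef_rot: [-0.641, 0.767, -0.002, 0.004]
contact_force: [1.4, -1.0, -0.7]
opening: 0.796
clock: 15.6
tool_pos: [0.5863, -0.2379, 0.2095]
eef_rot: [-0.636, 0.772, -0.001, -0.0]
contact_force: [0.4, 0.2, 0.6]
opening: 0.801
t 15.6 tcp [ 0.5863 -0.2379  0.2095] x [-0.191 -0.982  0.001] z [ 0.001 -0.002 -1.   ] F [0.4 0.2 0.6] M [-0.01  0.16  0.01] open 70.5 q [ 0.    0.82  0.6   1.6  -0.56  0.9  -0.95]
```

```bash
python3 -m creep '[{"hand":0.07,"slide":[-0.0015,0.002,0.03],"turn":0},{"hand":0.07,"slide":[0,0,0.03],"turn":0},{"hand":0.07,"slide":[0,0,0.03],"turn":0},{"hand":0.07,"slide":[0,0,0.0175],"turn":0},{"hand":0.07,"slide":[0,0,0],"turn":0}]'
python3 - <<'E'
from h import *
st()
s=snapshot('side');save(s,'s6.png',(220,60,380,180),5)
E
```

```text
clock: 16.23
tool_pos: [0.5843, -0.2356, 0.1007]
eef_rot: [-0.636, 0.772, 0.0, -0.0]
contact_force: [-0.2, -0.5, 1.1]
opening: 0.792
t 16.225 tcp [ 0.5843 -0.2356  0.1007] x [-0.191 -0.982 -0.   ] z [-0.  0. -1.] F [-0.2 -0.5  1.1] M [0.04 0.15 0.06] open 69.8 q [ 0.05  0.95  0.5   1.68 -0.66  0.69 -0.87]
```

View pics/s6.png

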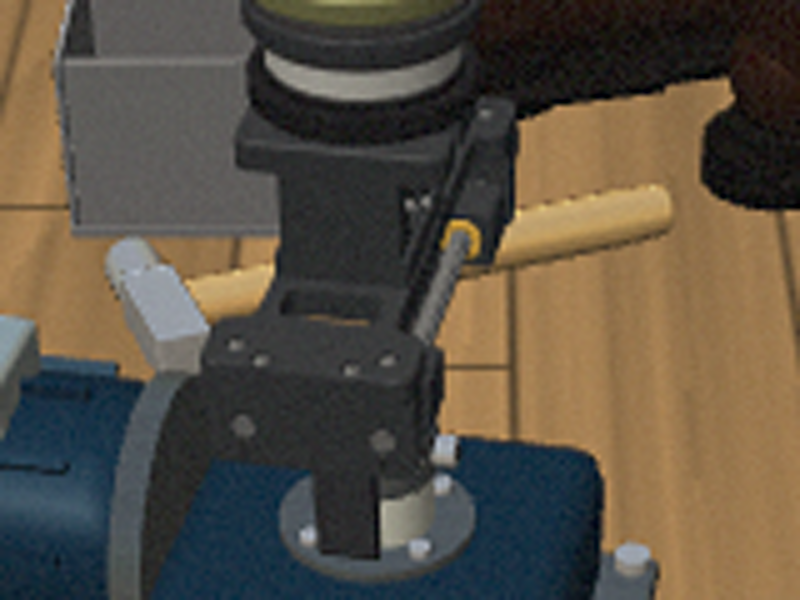

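```bash
python3 -m creep '[{"hand":0.03,"slide":[0,0,0],"turn":0},{"hand":0.03,"slide":[0,0,0],"turn":0},{"hand":0.03,"slide":[0,0,0],"turn":0},{"hand":0.03,"slide":[0,0,0],"turn":0},{"hand":0.03,"slide":[0,0,0],"turn":0}]' 30
python3 -m creep '[{"hand":0.03,"slide":[0,0,0],"turn":0}]'
python3 -c "
from h import *
st()"
```

```text
clock: 16.9
tool_pos: [0.5847, -0.2365, 0.1016]
eef_rot: [-0.636, 0.772, -0.001, -0.0]
contact_force: [-0.9, -2.4, 5.5]
opening: 0.516
clock: 17.02
tool_pos: [0.5847, -0.2365, 0.1015]
eef_rot: [-0.636, 0.772, -0.001, -0.0]
contact_force: [-0.4, -3.8, 6.5]
opening: 0.517
t 17.025 tcp [ 0.5847 -0.2365  0.1015] x [-0.191 -0.982  0.002] z [ 0.001 -0.002 -1.   ] F [-0.4 -3.8  6.5] M [-0.83  0.34 -0.02] open 45.5 q [ 0.05  0.95  0.5   1.68 -0.66  0.69 -0.87]
```

```bash
python3 -m creep '[{"hand":0.03,"slide":[0,0,0],"turn":0},{"hand":0.03,"slide":[0,0,-0.008],"turn":0},{"hand":0.03,"slide":[0,0,-0.008],"turn":0},{"hand":0.03,"slide":[0,0,-0.008],"turn":0},{"hand":0.03,"slide":[0,0,-0.008],"turn":0}]' 40
python3 -m creep '[{"hand":0.03,"slide":[0,0,0],"turn":0},{"hand":0.03,"slide":[0,0,0],"turn":0}]'
python3 - <<'E'
from h import *
st()
s=snapshot('side');save(s,'s7.png',(220,60,380,180),5);P=cloud(s);print(rect(P,.585,-.236,.03,.14,.17))
s=snapshot('top');save(s,'t7.png',(400,180,480,260),7);P=cloud(s);print(rect(P,.585,-.236,.03,.14,.17))
E
```

```text
clock: 17.65
tool_pos: [0.5847, -0.2364, 0.1326]
eef_rot: [-0.636, 0.772, -0.001, -0.001]
contact_force: [1.4, -5.4, -3.0]
opening: 0.509
clock: 17.9
tool_pos: [0.5847, -0.2364, 0.1324]
eef_rot: [-0.636, 0.772, -0.001, -0.001]
contact_force: [1.6, -7.6, -2.6]
opening: 0.513
t 17.9 tcp [ 0.5847 -0.2364  0.1324] x [-0.191 -0.982  0.002] z [ 0.001 -0.003 -1.   ] F [ 1.6 -7.6 -2.6] M [-1.17 -0.15  0.02] open 45.2 q [ 0.03  0.91  0.53  1.67 -0.63  0.74 -0.89]
(67, array([ 565.9, -224.5]), array([40. , 17.9]), 68.1, 'z', np.float64(145.4), 'mean', array([ 564.7, -227.5,  145.6]))
0
```

View pics/s7.png

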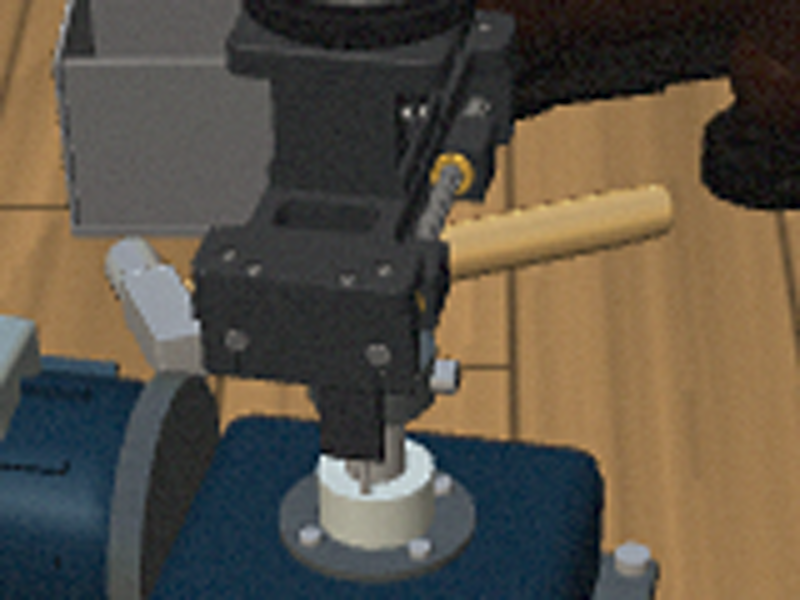

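View pics/t7.png

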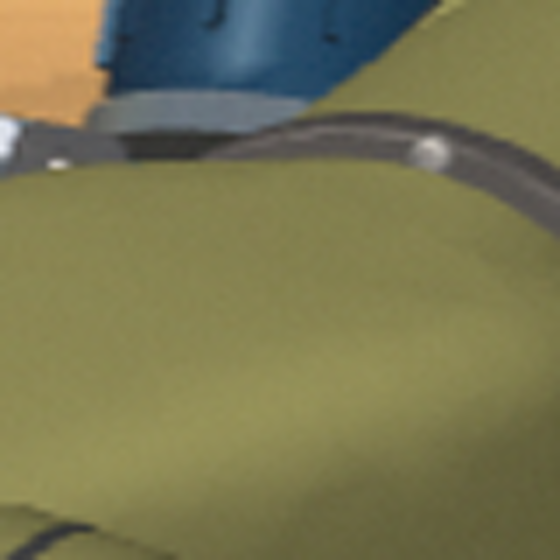

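```bash
cat > scr.py <<'E'
from h import *
def scr(s,r0):
    im=s['frame'].astype(float).min(2)
    c0,r1=309,r0
    w=np.clip(im[r1-5:r1+6,c0-5:c0+6]-130,0,None);yy,xx=np.mgrid[r1-5:r1+6,c0-5:c0+6]
    return (xx*w).sum()/w.sum(),(yy*w).sum()/w.sum()
E
python3 - <<'E'
from scr import *
s=snapshot('side')
s0={'frame':cv2.imread('pics/side0.png')[:,:,::-1]}
a=scr(s0,150);b=scr(s,135);print(a,b)
f=np.array([-.982,.19,0])*.029+[.5847,-.2362,0]
for d in (.11,.14,.141,.142,.143):print(d,proj(s,f+[0,0,d]))
# depth-based
for r,q in ((a,None),(b,s)):
    if q is not None: print(dep(q,r))
st()
E
```

```text
(np.float64(308.50114942528734), np.float64(148.95402298850576)) (np.float64(308.30040322580646), np.float64(133.75201612903226))
0.11 [310.29431113 149.58065781]
0.14 [310.17420378 135.14991996]
0.141 [310.17011166 134.65825781]
0.142 [310.1660137  134.16589368]
0.143 [310.16190989 133.67282609]
[ 0.5594088  -0.22782085  0.14468577]
t 18.05 tcp [ 0.5847 -0.2365  0.1323] x [-0.191 -0.982  0.002] z [ 0.001 -0.003 -1.   ] F [ 2.3 -6.5 -2.4] M [-1.15 -0.14  0.04] open 45.3 q [ 0.03  0.91  0.53  1.67 -0.63  0.74 -0.89]
```

```bash
python3 -m creep '[{"hand":0.03,"slide":[0,0,-0.0007],"turn":0},{"hand":0.03,"slide":[0,0,0],"turn":0},{"hand":0.03,"slide":[0,0,0],"turn":0}]'
python3 - <<'E'
from scr import *
st()
for i in range(3):
    s=snapshot('side');print(scr(s,134))
save(s,'s8.png',(280,110,340,160),12)
P=cloud(s)
print(rect(P,.525,.275,.06,.082,.094))
for nm,a in dict(spare=(.633,.002,.04,.01,.03),tin=(.466,.0,.05,.038,.05)).items(): print(nm,rect(P,*a))
st()
E
```

```text
clock: 18.42
tool_pos: [0.5847, -0.2365, 0.133]
eef_rot: [-0.636, 0.772, -0.001, -0.001]
contact_force: [1.8, -6.4, -3.3]
opening: 0.513
t 18.425 tcp [ 0.5847 -0.2365  0.133 ] x [-0.191 -0.982  0.002] z [ 0.001 -0.003 -1.   ] F [ 1.8 -6.4 -3.3] M [-1.16 -0.16  0.03] open 45.2 q [ 0.03  0.91  0.53  1.67 -0.63  0.74 -0.89]
(np.float64(308.3410138248848), np.float64(133.6451612903226))
(np.float64(308.32579185520365), np.float64(133.62217194570135))
(np.float64(308.3547671840355), np.float64(133.6208425720621))
(719, array([529. , 283.9]), array([68.1, 14.2]), 75.6, 'z', np.float64(87.3), 'mean', array([529. , 284.9,  87.2]))
spare (328, array([638.8,  -2.7]), array([38.8, 38.7]), 0.1, 'z', np.float64(14.7), 'mean', array([638.2,  -1.2,  14.5]))
tin (781, array([470. ,   0.6]), array([55.7, 54.4]), 70.0, 'z', np.float64(44.2), 'mean', array([470.2,   2.8,  44.1]))
t 18.575 tcp [ 0.5847 -0.2365  0.133 ] x [-0.191 -0.982  0.002] z [ 0.001 -0.003 -1.   ] F [ 1.9 -6.  -3.2] M [-1.12 -0.11 -0.  ] open 44.9 q [ 0.03  0.91  0.53  1.67 -0.63  0.74 -0.89]
```

View pics/s8.png

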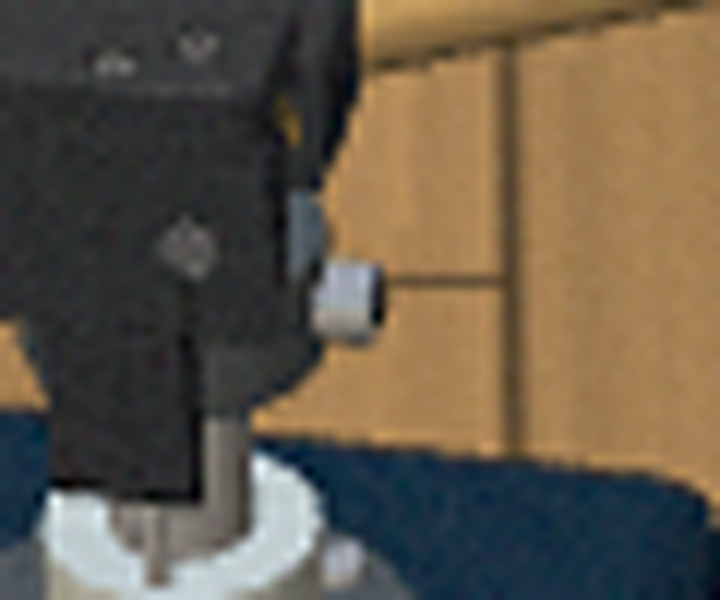

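```bash
python3 - <<'E'
from h import *
print(finish_job());st()
E
```

```text
the job is handed in; nothing more can be done
None
the job is handed in; nothing more can be done
```

The job is handed in at about 18.6 s of the 67 s allowed, with the gripper still holding the collar at the lifted height. No verdict was reported.

- **Isolator:** I gripped the bar handle and turned it 90° clockwise onto its stop, with 0.63 N m against the stop. Both cameras then showed the nose to the left and the bar square with the box.
- **Spindle:** I gripped the D section with one finger on the flat; the opening read 16.8 mm against the expected 17 mm. I turned it about 34° clockwise. The tool ended at -11.0° against a measured drive yaw of -10.8°. The top camera put the flat at 166–172° against a target of about 169°; those fits scatter by about 3°.
- **Collar:** I gripped it by its two sides with 40 N (opening about 45 mm) and lifted it. The tool rose 31.5 mm, and the set screw's shift in the side picture gives about 31.8 mm, against the 32 mm needed for flush. The hold stayed steady in the last pictures.
- **Bystanders:** The tin and spare collar measured within about 1 mm of where they started.

**Not confirmed:** at the final pose the arm blocked the top camera. I could not see directly that the collar is flush or that the screw sits over the flat. Both come from the tool position and the side picture.

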